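Hold a circuit board up to the inspection camera

ROBOT

A 7-joint arm with a two-finger parallel gripper is mounted at the origin on the work surface. World frame = base frame: x ahead of the robot, y to its left, z up, the work surface at z = 0. Lengths are in mm, angles in rad, forces in N, time in s.
With the tool pointing down it reaches from about 400 to 900 mm from the base axis. Payload 5.6 kg.
Tool frame: the origin (TCP) lies midway between the tips of the shut fingers; the grasp point (between the pads) lies 19 mm behind it; z points along the fingers, y is the line along which they close (so a half turn about z gives the same grasp; the last joint's range is limited). The gripper opens to 92 mm and grips with 3 to 60 N. Pads are 20 mm wide; open, the fingers measure 128 mm over their backs; the gripper's body (75 mm by 189 mm) begins 69 mm behind the grasp point.
Start: joints at [-1.298, 0.468, -0.012, 1.603, 0.006, 1.071, -0.056], TCP at [201.916, 617.85, 214.592] pointing down, gripper open.
Joint ranges: [-2.53, 2.53], [-0.31, 2.02], [-1.57, 1.55], [0.28, 2.44], [-1.29, 4.43], [0.15, 1.84], [-2.92, 2.92]. Speed limits (rad/s): [2.57, 2.57, 3.14, 3.14, 3.14, 3.14, 3.14].

INTERFACE

Orientations are given as a unit quaternion [x, y, z, w].
In Python, from workcell import arm gives the robot as it stands.
- The arm moves only by the shell command python3 -m pendant 'ROWS'. ROWS is a JSON object of lists of equal length, an entry for each row: "dp": the shift along the tool's x, y, z in m, a list of three; "rotation": the turn, a rotation vector about the tool's x, y, z in rad, a list of three; "fingers": the closure in counts, from 0 (fully open) to 255 (shut). A call has 1 to 10 rows; each row shifts and turns the commanded pose from where the row before left it, along the tool's axes as they then stand; what a row does not reach is not made up. A row lasts 1/12 s, in which the tool goes at most 41.7 mm and 7.16 degrees, less where a joint would pass 70% of its speed; a pose out of reach is approached as far as the arm can. A call with a gripper value outside its range is refused whole. The fingers move at their own pace and stop on an object; the grip force is fixed at half the most. Time passes only in rows, so rows that do not move let the fingers close. It gives the time, the measured TCP pose, the force, the opening and the grip force at its end, in the units of the state.
- arm.get_state(): the state, without advancing time (a new reading comes with each control period).
- arm.camera(name): name is "scene" or "top" or "wrist"; returns (picture, depth): 480x640x3 uint8, red, green, blue; 480x640 float32, mm along the optical axis (not along the pixel's ray), 0 where there is no reading.
- arm.calibration(name): a dict with "fov_y" (degrees; the focal length in pixels is half the picture's height over the tangent of half this angle, whatever the lens; pixels are square), "cx", "cy" (the principal point, pixels), "eye" and "orientation" of the camera in the world; the wrist camera has in their place "hand_eye" (4x4, takes a point from camera to tool coordinates, whose origin is the TCP and whose axes are the flange's). Camera axes: x right, y up, looking along -z (the intrinsics and any distortion apply to the point x, -y, -z); pixel columns grow to the right and rows downward; lengths in mm; the calibration is good to about 2 mm. A picture is of the moment at which its call begins: read the wrist's pose just before it. calibration takes no time and is no camera call.
- arm.close_job(): hands the job in; it is judged then, once.
The state is a dict: "time_s": time; "joint_positions": joint angles; "qvel": joint speeds; "effort": joint torques, N m; "eef_pos": TCP position; "eef_rot": TCP orientation; "wrist_force": force on the tool from outside, world axes, zero at the start; "wrist_torque": the same for the moment, N m; "width": finger opening in mm; "finger_force": force on a finger pad.
Only numpy, scipy, OpenCV 4.12 (cv2) and the standard library are available. Lean on these libraries where they do the work, as an engineer would, in place of code of your own. Each camera call takes 0.05 s, during which the arm holds its last target. There are 200 camera calls.

TASK

Draw the green circuit board with the yellow grip straight up out of its rack, and hold it up in the air for the inspection camera: component side facing the lens squarely, about 15 cm in front of it, with the middle of the board on the line of sight. Leave the other boards and the things on the desk alone, and do not knock the board against the camera or its stand. Finish while still holding the board there, still and touching nothing but the gripper.

Things in the scene. Friction and masses are not known exactly. Their poses are not given: they have to be found in the camera images.
- green_board: Green circuit board, yellow grip on top, 70 to 160 g, loose, 4 mm thick, 90 wide, 75 tall; stands upright in one of the rack's three slots (which varies), component side away from the robot. Origin: middle of its bottom edge. x points out of the component side (black, blue, white parts up to 6 mm proud; other side bare), y along the width, z up the board to the grip.
- green_board_centre (a point): Centre of the green board's component side: 37.5 mm up the board's z axis from its origin, on the component face.
- green_board_grip (a point): Centre of the green board's yellow grip, a block 10 mm thick (board's x), 50 wide (y), 26 tall (z), 86 mm up the board's z axis from its origin, that is 73 to 99 mm up.
- rack: Grey rack, fixed, 200 mm (x) by 120 (y), 38 high; place and yaw vary. Origin: centre of its underside, on the table. Slots along its y at x = -65, 0, 65 mm: floor 10 mm above the table, walls to 38 mm, 6 mm wide for 4 mm boards. Boards are free once drawn up 28 mm; the grips' tops stand 109 mm above the table, 55 mm clear between neighbouring grips.
- camera: Black inspection camera, cylinder 38 mm in diameter (metal band 42), 85 long, fixed on the stand. Origin: centre of its lens face, 226 mm above the table. z axis: viewing direction, 45 degrees down and towards the robot's side; x axis: up in the picture (45 degrees up, towards the robot's side); y: across the picture.
- stand: Camera stand, fixed; place and yaw vary. Grey base plate 8 mm thick, x = -60 to 210 mm, 150 mm wide (y), a white square round the origin; steel post 16 mm in diameter, 280 high, at x = 185. Origin: on the table under the square's centre. The camera looks towards -x and down in the x-z plane; 150 mm from the lens its line of sight is 120 mm above the origin.
- blue_board: Blue circuit board with a black grip, standing in a slot of the rack like green_board; same sizes, origin and axes; a bystander.
- red_board: Red circuit board with a white grip, standing in a slot of the rack like green_board; same sizes, origin and axes; a bystander.
- meter: Red multimeter lying on the table, 150 x 80 x 34 mm (40 with its dial), origin at the centre of its underside; a bystander.
- mouse: Black and grey computer mouse, 100 x 60 x 33 mm, origin at the centre of its underside; a bystander.
- jar: Small jar with a white cap, 64 mm diameter, 75 mm high, origin at the centre of its underside; a bystander.
- driver: Screwdriver lying on the table; a bystander.
- phone: Black phone lying flat, 145 x 72 x 9 mm, origin at the centre of its underside; a bystander.
- breadboard: Small white breadboard lying flat, 85 x 55 x 9 mm, origin at the centre of its underside; a bystander.
Mind the look-alikes: they are no part of the job. Leave any blue or purple look-alike of the rack alone.

How it is judged (in metres and radians):
On the way:
1. the green board is drawn up clear of the rack, still upright, in the gripper (height (world z) of green_board above 0.045 m and angle between green_board's own z axis and vertical below 0.35 rad and contact force between green_board and the fingers above 0.5 N and contact force between green_board and rack below 0.2 N and horizontal distance between green_board and rack below 0.12 m), for 0.1 s.
At the end, for the whole second after the job is handed in: Centre of the green board's component side 110 to 190 mm in front of the lens, within 25 mm of the line of sight each way across; facing the lens within 15 degrees; held still by the fingers, over 60 mm above the table, touching neither camera, stand nor rack (z of green_board_centre in the frame of camera between 0.11 and 0.19 m and x of green_board_centre in the frame of camera between -0.025 and 0.025 m and y of green_board_centre in the frame of camera between -0.025 and 0.025 m and angle between the x axis of green_board and the z axis of camera, either way round below 0.26 rad and angle between green_board's own x axis and vertical below 1.3 rad and height (world z) of green_board_centre above 0.06 m and contact force between green_board and the fingers above 1 N and linear speed of green_board below 0.03 m/s and angular speed of green_board below 0.2 rad/s and contact force between green_board and camera below 0.2 N and contact force between green_board and stand below 0.2 N and contact force between green_board and rack below 0.2 N); the arm keeps its last pose, push and grip.
It fails at once if another board or a thing on the desk is disturbed (boards moved more than 20 mm, other things 30 mm) (distance of any of blue_board, red_board from where it was at the start of the episode above 0.02 m or distance of any of meter, mouse, jar, driver, phone, breadboard from where it was at the start of the episode above 0.03 m).
It fails at once if the board is knocked against the camera or its stand (more than 5 N) (contact force between green_board and camera above 5 N or contact force between green_board and stand above 5 N).
It also fails if it takes over 34 s, if anything falls off the work surface, if the arm or the gripper's body presses on something with over 40 N, if the wrist force passes 120 N, or if a joint passes its speed limit or range.

## Working session

There is one attempt and no reset: what is moved stays moved. The work goes in short steps, Python scripts to look and compute and a shell command to move; the robot and the scene stay as the last step left them, time stands still between calls to the robot, and variables do not carry over. Pictures are saved under pics/ and viewed, at most 10 in all, crops included, and the job is handed in when it is done.

```bash
ls; mkdir -p pics
python3 - <<'E'
from workcell import arm
import cv2,numpy as np
np.set_printoptions(suppress=True,precision=4)
print(arm.get_state())
for n in ("scene","top"):
    p,d=arm.camera(n); cv2.imwrite(f"pics/{n}0.png",cv2.cvtColor(p,cv2.COLOR_RGB2BGR)); np.savez(f"{n}0.npz",p=p,d=d)
    print(n,arm.calibration(n),(d>0).mean())
print(arm.calibration("wrist"))
E
```

```text
pics
{'time_s': 0.0, 'joint_positions': array([-1.298 ,  0.4684, -0.0116,  1.6036,  0.006 ,  1.0714, -0.0563]), 'qvel': array([ 0.0009,  0.0002, -0.0005, -0.0001, -0.0002, -0.0018,  0.0001]), 'effort': array([  0.0004, -52.0561,  -0.0126, -24.3757,  -0.0568,   0.0171,
         0.0002]), 'eef_pos': array([201.7453, 617.2578, 213.6139]), 'eef_rot': array([ 0.1573,  0.9876, -0.0009, -0.0001]), 'wrist_force': array([ 0.1495, -0.341 ,  0.3933]), 'wrist_torque': array([-0.0186, -0.0054,  0.0217]), 'finger_force': 0.0, 'width': 92.02875685235529}
scene {'fov_y': 54.370126829052346, 'cx': 314.0001354901116, 'cy': 231.65845528429455, 'eye': array([1242.5482,  169.8828, 1001.9647]), 'orientation': array([0.2084, 0.2708, 0.7338, 0.5872])} 0.9958463541666667
top {'fov_y': 57.42749455771205, 'cx': 319.57670305330504, 'cy': 241.70264205733184, 'eye': array([ 316.7317,   -6.3028, 1410.0489]), 'orientation': array([-0.0572,  0.0573,  0.7113, -0.6982])} 0.9960481770833334
{'fov_y': 66.21782516410099, 'cx': 319.63507842869575, 'cy': 237.43927622131582, 'hand_eye': array([[   0.0006,    0.9544,    0.2986,   85.2981],
       [   1.    ,   -0.0002,   -0.0013,   -0.3164],
       [  -0.0012,    0.2986,   -0.9544, -169.9135],
       [   0.    ,    0.    ,    0.    ,    1.    ]])}
```

View pics/scene0.png

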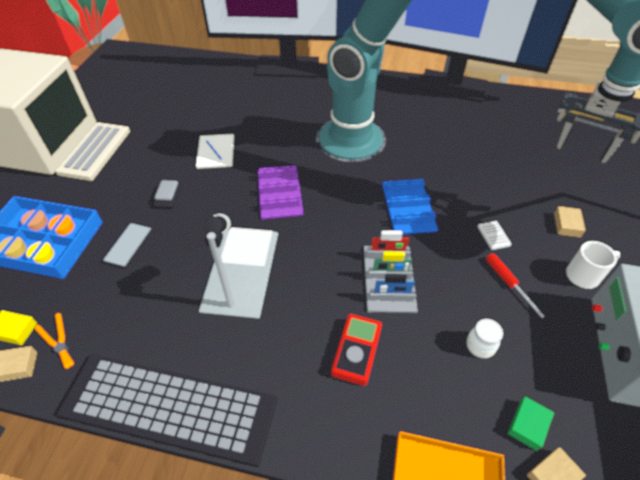

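View pics/top0.png

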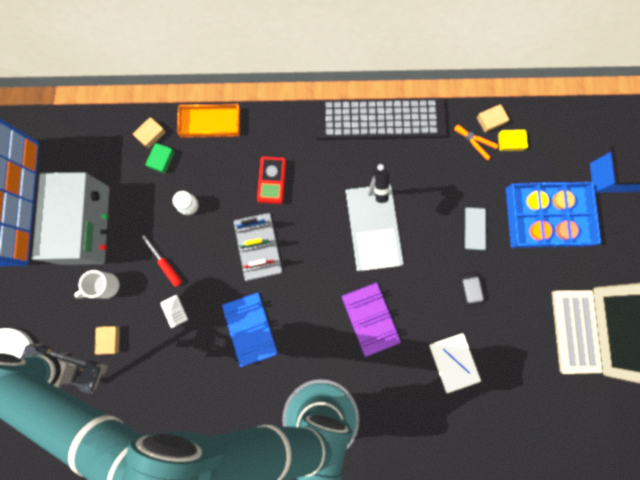

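Top view: the grey rack is at about (258,246), with white, yellow and black grips at (258,264), (253,242) and (249,222). The stand plate is at (373,228), its white square at (379,250) and the camera at (381,183). The blue (250,330) and purple (370,320) racks are look-alikes. The scene view shows yellow as the middle grip, at (394,257). Next I'll crop to confirm that and measure.

```bash
cat > h.py <<'E'
import numpy as np,cv2
from scipy.spatial.transform import Rotation as R
from workcell import arm
np.set_printoptions(suppress=True,precision=2)
def cam(n,st=None):
    c=arm.calibration(n); f=240/np.tan(np.radians(c['fov_y']/2))
    if n=='wrist':
        T=np.array(c['hand_eye']); Rt=R.from_quat(st['eef_rot']).as_matrix()
        return f,c['cx'],c['cy'],Rt@T[:3,3]+st['eef_pos'],Rt@T[:3,:3]
    return f,c['cx'],c['cy'],np.array(c['eye']),R.from_quat(c['orientation']).as_matrix()
def rays(C,uv):
    f,cx,cy,e,M=C; uv=np.atleast_2d(uv).astype(float)
    return np.c_[(uv[:,0]-cx)/f,-(uv[:,1]-cy)/f,-np.ones(len(uv))]@M.T
def onplane(C,uv,z):
    d=rays(C,uv); return C[3]+d*((z-C[3][2])/d[:,2])[:,None]
def cloud(C,d):
    v,u=np.mgrid[:480,:640]; return (C[3]+rays(C,np.c_[u.ravel(),v.ravel()])*d.reshape(-1,1)).reshape(480,640,3)
def rect(P):
    (c,s,a)=cv2.minAreaRect(P[:,:2].astype(np.float32)); return np.array(c),np.array(s),a
E
python3 - <<'E'
from h import *
for n,box,pb in (("top",(225,205,290,285),(340,160,410,275)),("scene",(355,225,425,315),(195,210,285,320))):
    z=np.load(n+"0.npz"); p,d=z['p'],z['d']; C=cam(n); X=cloud(C,d); h=cv2.cvtColor(p,cv2.COLOR_RGB2HSV)
    H,S,V=[h[...,i].astype(int) for i in range(3)]
    B=np.zeros((480,640),bool); B[box[1]:box[3],box[0]:box[2]]=1
    Pb=np.zeros((480,640),bool); Pb[pb[1]:pb[3],pb[0]:pb[2]]=1
    y=B&(H>22)&(H<36)&(S>130)&(V>120)
    vv,uu=np.nonzero(y); Q=X[y]; print(n,'yellow px',len(uu),uu.mean(),vv.mean(),'med',np.median(Q,0),'z rng',np.percentile(Q[:,2],[5,95]))
    top=y&(X[...,2]>100); vv,uu=np.nonzero(top)
    if len(uu)>5: print(' top-face rect',rect(onplane(C,np.c_[uu,vv],109)),onplane(C,[[uu.mean(),vv.mean()]],109))
    g=B&(abs(X[...,2]-38)<8)&(S<70)&(V>60); print(' rack',g.sum(),rect(X[g]), np.median(X[g],0))
    hi=Pb&(S<60)&(V>110)&(abs(X[...,2]-8)<12); vv,uu=np.nonzero(hi)
    print(' plate',rect(onplane(C,np.c_[uu,vv],8)),np.median(X[hi],0))
    w=hi&(V>225); vv,uu=np.nonzero(w); print(' white',w.sum(),rect(onplane(C,np.c_[uu,vv],8)))
    k=Pb&(X[...,2]>150); Q=X[k]; print(' cam/post pts',len(Q),Q.mean(0),np.percentile(Q,[2,98],axis=0))
    x0,y0,x1,y1=box; cr=cv2.resize(p[y0-5:y1+5,x0-5:x1+5],None,fx=4.5,fy=4.5,interpolation=cv2.INTER_CUBIC)
    x0,y0,x1,y1=pb; c2=cv2.resize(p[y0:y1,x0:x1],None,fx=3.5,fy=3.5,interpolation=cv2.INTER_CUBIC)
    o=np.zeros((max(cr.shape[0],c2.shape[0]),cr.shape[1]+c2.shape[1],3),np.uint8); o[:cr.shape[0],:cr.shape[1]]=cr; o[:c2.shape[0],cr.shape[1]:]=c2
    cv2.imwrite(f"pics/crop_{n}.png",cv2.cvtColor(o,cv2.COLOR_RGB2BGR)); print(o.shape)
E
```

```text
top yellow px 75 253.04 241.92 med [534.89 193.96 105.75] z rng [ 64.15 111.18]
 top-face rect (array([535.05, 192.43]), array([ 9.19, 49.38]), 12.151256561279297) [[534.74 192.98 109.  ]]
 rack 294 (array([536.33, 193.33]), array([148.16, 109.11]), 11.73659896850586) [533.48 189.87  36.35]
 plate (array([ 628.81, -181.92]), array([350.21, 154.79]), 6.151808261871338) [ 579.45 -180.94    6.95]
 white 3189 (array([ 590.95, -184.81]), array([266.95, 144.16]), 6.169109344482422)
 cam/post pts 568 [ 641.09 -167.73  328.75] [[ 316.73 -197.98  178.82]
 [ 707.75   -6.3  1410.05]]
(405, 583, 3)
scene yellow px 204 392.96078431372547 255.6764705882353 med [541.47 192.68 100.56] z rng [ 44.3  110.86]
 top-face rect (array([544.06, 194.63]), array([18.07, 47.57]), 7.830760955810547) [[542.82 193.54 109.  ]]
 rack 511 (array([539.41, 194.39]), array([152.46, 109.48]), 11.0602388381958) [549.49 190.98  36.86]
 plate (array([ 575.86, -210.32]), array([326.21, 198.44]), 6.154842376708984) [ 609.54 -178.5     8.81]
 white 1568 (array([ 523.05, -196.15]), array([121.32, 123.47]), 5.741227626800537)
 cam/post pts 935 [ 717.46 -154.96  291.87] [[ 631.   -190.13  159.68]
 [1242.55  169.88 1001.96]]
(450, 675, 3)
```

View pics/crop_scene.png

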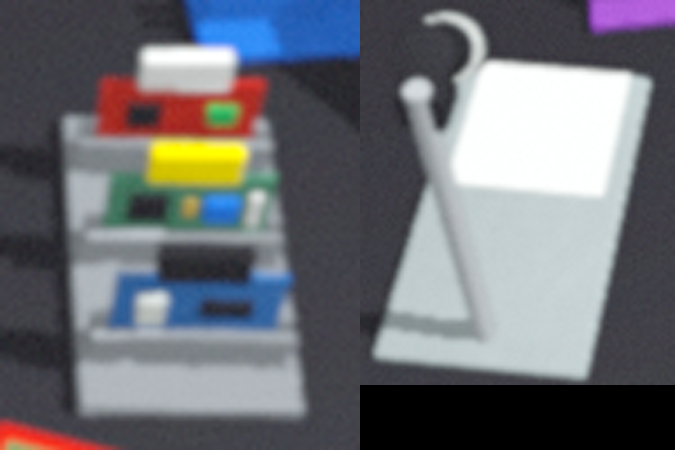

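The crop confirms it. The green board with the yellow grip (scene crop ~(197,160)) is in the middle slot of the grey rack, with its component side facing away from the robot. The red board (white grip) is on the near side and the blue board (black grip) on the far side. Next I'll refine the stand and work out the approach.

Run:
```python
from h import *
for n,pb in (("top",(340,160,410,275)),("scene",(195,210,285,320))):
    z=np.load(n+"0.npz"); p,d=z['p'],z['d']; C=cam(n); X=cloud(C,d)
    h=cv2.cvtColor(p,cv2.COLOR_RGB2HSV); V=h[...,2].astype(int); S=h[...,1]
    Pb=np.zeros((480,640),bool); Pb[pb[1]:pb[3],pb[0]:pb[2]]=1
    hi=(Pb&(S<60)&(V>110)&(abs(X[...,2]-8)<12)).astype(np.uint8)
    print(n,'V hist',np.histogram(V[hi>0],bins=range(100,261,16)))
    for name,m in (('plate',hi),('white',hi*(V>244).astype(np.uint8))):
        m=cv2.morphologyEx(m.astype(np.uint8),cv2.MORPH_OPEN,np.ones((5,5)))
        c=max(cv2.findContours(m,0,2)[0],key=cv2.contourArea)[:,0,:]
        print(' ',name,rect(onplane(C,c,8)))
    if n=='scene':
        k=Pb&(X[...,2]>270)&(X[...,2]<300); print(' post top',k.sum(),np.median(X[k],0))
    else:
        k=Pb&(X[...,2]>200)&(X[...,2]<330); Q=X[k]; print(' camera',k.sum(),np.median(Q,0),Q.min(0),Q.max(0))
        dk=k&(V<90); Q=X[dk]; print(' dark',dk.sum(),np.median(Q,0),Q.min(0),Q.max(0))
from scipy.spatial.transform import Rotation as R
s=arm.get_state(); M=R.from_quat(s['eef_rot']).as_matrix()
yaw=np.degrees(np.arctan2(M[1,1],M[0,1])); print('tool y yaw',yaw, 'delta in tool for (535.5,193,214)',M.T@(np.array([535.5,193,214])-s['eef_pos']))
```

```text
top V hist (array([   6,   37,   57,   74,   60,   42,   39,  147, 1625, 1532]), array([100, 116, 132, 148, 164, 180, 196, 212, 228, 244, 260]))
  plate (array([ 592.62, -185.88]), array([277.29, 154.6 ]), 6.131393909454346)
  white (array([ 522.23, -193.64]), array([124.54, 129.42]), 5.982206344604492)
 camera 520 [ 656.54 -176.76  272.89] [ 614.82 -200.51  227.02] [ 711.55 -159.08  299.65]
 dark 319 [ 663.45 -177.45  279.5 ] [ 616.19 -196.    235.27] [ 709.09 -159.08  299.65]
scene V hist (array([  19,   84,  103,  138,  133,  203, 1804,  758,  120, 1437]), array([100, 116, 132, 148, 164, 180, 196, 212, 228, 244, 260]))
  plate (array([ 596.38, -186.49]), array([280.29, 155.45]), 6.153384685516357)
  white (array([ 522.65, -196.41]), array([115.32, 117.43]), 6.16240119934082)
 post top 430 [ 688.46 -173.01  282.06]
tool y yaw 71.89985840214044 delta in tool for (535.5,193,214) [-449.03 -299.69    0.27]
```

```bash
python3 -m pendant '{"dp":[[-0.03,-0.02,0],[-0.03,-0.02,0],[-0.03,-0.02,0],[-0.03,-0.02,0],[-0.03,-0.02,0],[-0.03,-0.02,0],[-0.03,-0.02,0],[-0.03,-0.02,0],[-0.03,-0.02,0],[-0.03,-0.02,0]],"rotation":[[0,0,0],[0,0,0],[0,0,0],[0,0,0],[0,0,0],[0,0,0],[0,0,0],[0,0,0],[0,0,0],[0,0,0]],"fingers":[140,140,140,140,140,140,140,140,140,140]}'
python3 -m pendant '{"dp":[[-0.03,-0.02,0],[-0.03,-0.02,0],[-0.03,-0.02,0],[-0.03,-0.02,0],[-0.03,-0.02,0],[0,0,0]],"rotation":[[0,0,0],[0,0,0],[0,0,0],[0,0,0],[0,0,0],[0,0,0]],"fingers":[140,140,140,140,140,140]}'
python3 -m pendant '{"dp":[[0,0,0],[0,0,0],[0,0,0],[0,0,0],[0,0,0],[0,0,0],[0,0,0],[0,0,0],[0,0,0],[0,0,0]],"rotation":[[0,0,0.105],[0,0,0.105],[0,0,0.105],[0,0,0.105],[0,0,0.105],[0,0,0.105],[0,0,0.105],[0,0,0.105],[0,0,0.105],[0,0,0.1]],"fingers":[140,140,140,140,140,140,140,140,140,140]}'
```

```text
time_s: 0.93
eef_pos: [425.6, 332.8, 214.4]
eef_rot: [0.157, 0.988, -0.0, -0.0]
wrist_force: [0.6, 0.1, -0.1]
width: 41.4
finger_force: 0.0
time_s: 1.43
eef_pos: [540.6, 184.9, 214.6]
eef_rot: [0.163, 0.987, -0.002, 0.002]
wrist_force: [0.4, -1.3, 0.5]
width: 41.5
finger_force: 0.0
time_s: 2.27
eef_pos: [536.0, 193.0, 214.2]
eef_rot: [0.631, 0.776, -0.0, -0.0]
wrist_force: [0.3, 0.8, 0.3]
width: 41.0
finger_force: 0.0
```

```bash
python3 -m pendant '{"dp":[[0,0,0],[0,0,0]],"rotation":[[0,0,0],[0,0,0]],"fingers":[140,140]}'
python3 - <<'E'
from h import *
s=arm.get_state(); p,d=arm.camera("wrist"); C=cam("wrist",s); cv2.imwrite("pics/w1.png",cv2.cvtColor(p,cv2.COLOR_RGB2BGR)); X=cloud(C,d)
h=cv2.cvtColor(p,cv2.COLOR_RGB2HSV); H,S,V=[h[...,i].astype(int) for i in range(3)]
y=(H>22)&(H<36)&(S>130)&(V>120)&(abs(X[...,2]-109)<6)&(np.hypot(X[...,0]-535,X[...,1]-193)<60)
vv,uu=np.nonzero(y); print(y.sum(),uu.mean(),vv.mean(),np.median(X[y],0)); print(rect(onplane(C,np.c_[uu,vv],109)))
M=R.from_quat(s['eef_rot']).as_matrix(); print(s['eef_pos'],s['width'],s['joint_positions'],np.degrees(np.arctan2(M[1,1],M[0,1])))
E
```

```text
time_s: 2.43
eef_pos: [536.1, 193.1, 214.3]
eef_rot: [0.628, 0.778, -0.0, -0.0]
wrist_force: [0.7, -0.3, -0.7]
width: 41.5
finger_force: 0.0
0 nan nan [nan nan nan]
(array([0., 0.]), array([0., 0.]), 0.0)
[536.09 193.11 214.29] 41.530854004385404 [-0.72  0.34  0.39  1.83 -0.15  1.01 -0.05] 12.206040766723852<stdin>:5: RuntimeWarning: Mean of empty slice.
  ret = ret.dtype.type(ret / rcount)
  return _methods._mean(a, axis=axis, dtype=dtype,
  ret = um.true_divide(
```

View pics/w1.png

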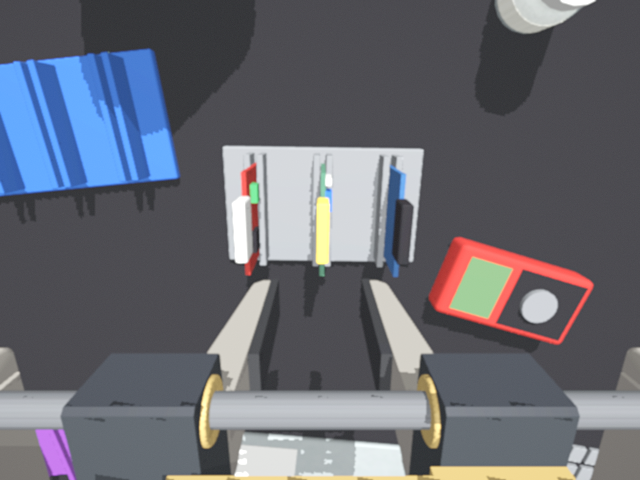

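The wrist view shows the yellow grip at about (322,230), midway between the fingers (tips at ~(258,285) and ~(380,285)) and aligned with the image. It's paler here than in the other views, so I'll measure with a looser mask.

Run:
```python
from h import *
s=arm.get_state(); p=cv2.cvtColor(cv2.imread("pics/w1.png"),cv2.COLOR_BGR2RGB); C=cam("wrist",s)
h=cv2.cvtColor(p,cv2.COLOR_RGB2HSV); H,S,V=[h[...,i].astype(int) for i in range(3)]
print(h[230,322]); y=(H>20)&(H<36)&(S>70)&(V>120); y[:185]=0; y[280:]=0; y[:,:300]=0; y[:,345:]=0
vv,uu=np.nonzero(y); print(y.sum(),rect(onplane(C,np.c_[uu,vv],109)),onplane(C,[[uu.mean(),vv.mean()]],109))
M=R.from_quat(s['eef_rot']).as_matrix()
c=rect(onplane(C,np.c_[uu,vv],109))[0]; print('tool delta',M.T@(np.r_[c,82]-s['eef_pos']))
```

```text
[ 30  86 255]
853 (array([537.13, 197.29]), array([10.03, 54.4 ]), 12.068086624145508) [[536.75 197.66 109.  ]]
tool delta [  3.92   1.9  132.36]
```

```bash
python3 -m pendant '{"dp":[[0.002,0.001,0.02],[0,0,0.025],[0,0,0.025],[0,0,0.025],[0,0,0.02],[0,0,0.017],[0,0,0]],"rotation":[[0,0,0],[0,0,0],[0,0,0],[0,0,0],[0,0,0],[0,0,0],[0,0,0]],"fingers":[140,140,140,140,140,140,140]}'
python3 -m pendant '{"dp":[[0,0,0],[0,0,0],[0,0,0],[0,0,0],[0,0,0],[0,0,0],[0,0,0],[0,0,0]],"rotation":[[0,0,0],[0,0,0],[0,0,0],[0,0,0],[0,0,0],[0,0,0],[0,0,0],[0,0,0]],"fingers":[255,255,255,255,255,255,255,255]}'
```

```text
time_s: 3.07
eef_pos: [534.5, 194.2, 79.2]
eef_rot: [0.628, 0.778, -0.003, -0.001]
wrist_force: [-0.8, 0.1, 0.7]
width: 41.2
finger_force: 0.0
time_s: 3.73
eef_pos: [537.7, 195.4, 83.6]
eef_rot: [0.629, 0.777, 0.001, 0.0]
wrist_force: [-0.4, 0.2, 6.2]
width: 9.8
finger_force: 30.0
```

Gripped: 9.8 mm wide, 30 N. Lifting straight up.

```bash
python3 -m pendant '{"dp":[[0,0,-0.008],[0,0,-0.01],[0,0,-0.01],[0,0,-0.012],[0,0,-0.015],[0,0,-0.02],[0,0,-0.02],[0,0,-0.02],[0,0,-0.015],[0,0,0]],"rotation":[[0,0,0],[0,0,0],[0,0,0],[0,0,0],[0,0,0],[0,0,0],[0,0,0],[0,0,0],[0,0,0],[0,0,0]],"fingers":[255,255,255,255,255,255,255,255,255,255]}'
python3 -m pendant '{"dp":[[0,0,0],[0,0,0],[0,0,0]],"rotation":[[0,0,0],[0,0,0],[0,0,0]],"fingers":[255,255,255]}'
python3 - <<'E'
from h import *
s=arm.get_state(); p,d=arm.camera("wrist"); cv2.imwrite("pics/w2.png",cv2.cvtColor(p,cv2.COLOR_RGB2BGR))
M=R.from_quat(s['eef_rot']).as_matrix(); print(s['eef_pos'],s['joint_positions'],s['width'],s['finger_force'],M)
a=np.radians(6.14); ex=np.array([np.cos(a),np.sin(a),0]); ey=np.array([-np.sin(a),np.cos(a),0]); ez=np.array([0,0,1.])
bz=(-ex+ez)/2**.5; ty=(ex+ez)/2**.5
# commanded grasp: TCP 82 high with board bottom at 10 -> TCP is 72 up the board
o=np.array([520.5,-194.5,120]); tcp=o-2*ty+(72-37.5)*bz
T=np.c_[np.cross(ty,-bz),ty,-bz]; print('target tcp',tcp,'rotvec tool',(R.from_matrix(M).inv()*R.from_matrix(T)).as_rotvec(), 'delta world',tcp-s['eef_pos'],'delta tool now',M.T@(tcp-s['eef_pos']))
E
```

```text
time_s: 4.57
eef_pos: [538.5, 195.6, 216.7]
eef_rot: [0.629, 0.777, 0.003, 0.001]
wrist_force: [0.4, -0.2, -1.4]
width: 9.6
finger_force: 30.0
time_s: 4.82
eef_pos: [536.0, 194.8, 211.4]
eef_rot: [0.629, 0.777, -0.001, -0.001]
wrist_force: [-0.0, -0.3, -1.3]
width: 9.7
finger_force: 30.0
[536.04 194.78 211.41] [-0.72  0.35  0.4   1.83 -0.16  1.   -0.06] 9.717841408679694 29.995634257793427 [[-0.21  0.98 -0.  ]
 [ 0.98  0.21 -0.  ]
 [-0.   -0.   -1.  ]]
target tcp [ 494.84 -197.26  142.98] rotvec tool [-0.79 -0.04  0.1 ] delta world [ -41.2  -392.04  -68.43] delta tool now [-374.79 -121.88   68.95]
```

View pics/w2.png

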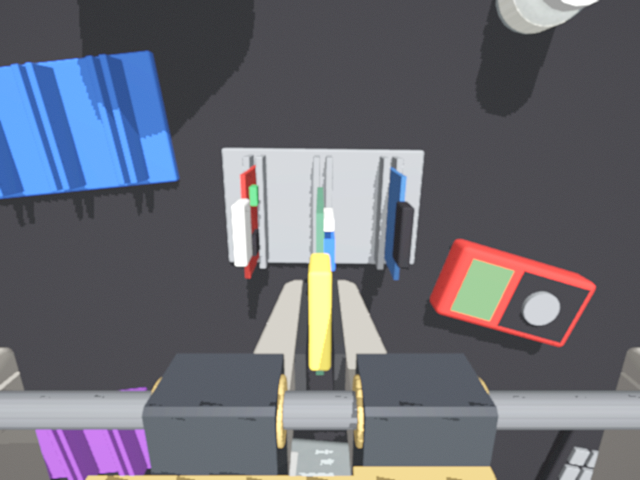

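The board is out and upright in the gripper: grip at (320,310), its slot empty, the red and blue boards undisturbed. I'll move half way across, then yaw and tilt.

```bash
python3 -m pendant '{"dp":[[-0.015,-0.005,0],[-0.03,-0.01,0],[-0.03,-0.01,0],[-0.03,-0.01,0],[-0.03,-0.01,0],[-0.03,-0.01,0],[-0.02,-0.007,0],[0,0,0],[0,0,0]],"rotation":[[0,0,0],[0,0,0],[0,0,0],[0,0,0],[0,0,0],[0,0,0],[0,0,0],[0,0,0.053],[0,0,0.053]],"fingers":[255,255,255,255,255,255,255,255,255]}'
python3 -m pendant '{"dp":[[0,0,0],[0,0,0],[0,0,0],[0,0,0],[0,0,0],[0,0,0],[0,0,0],[0,0,0],[0,0,0],[0,0,0]],"rotation":[[-0.05,0,0],[-0.085,0,0],[-0.1,0,0],[-0.1,0,0],[-0.1,0,0],[-0.1,0,0],[-0.1,0,0],[-0.1,0,0],[-0.05,0,0],[0,0,0]],"fingers":[255,255,255,255,255,255,255,255,255,255]}'
cat > tgt.py <<'E'
from h import *
s=arm.get_state()
M=R.from_quat(s['eef_rot']).as_matrix(); print(s['eef_pos'],s['joint_positions'],s['width'],s['finger_force'])
a=np.radians(6.14); ex=np.array([np.cos(a),np.sin(a),0]); ey=np.array([-np.sin(a),np.cos(a),0]); ez=np.array([0,0,1.])
bz=(-ex+ez)/2**.5; ty=(ex+ez)/2**.5
o=np.array([520.5,-194.5,120]); tcp=o-2*ty+(72-37.5)*bz
T=np.c_[np.cross(ty,-bz),ty,-bz]; print('rotvec tool',(R.from_matrix(M).inv()*R.from_matrix(T)).as_rotvec(), 'delta world',tcp-s['eef_pos'],'delta tool now',M.T@(tcp-s['eef_pos']))
E
python3 tgt.py
```

```text
time_s: 5.62
eef_pos: [513.9, -2.2, 212.3]
eef_rot: [0.672, 0.74, -0.001, -0.0]
wrist_force: [-0.0, 1.5, -0.9]
width: 9.7
finger_force: 30.0
time_s: 6.45
eef_pos: [509.8, -7.5, 222.5]
eef_rot: [0.636, 0.705, 0.233, 0.208]
wrist_force: [-0.4, 0.1, -1.3]
width: 9.7
finger_force: 30.0
[509.85  -7.47 222.55] [-0.14 -0.04  0.12  2.4  -0.36  0.15  0.42] 9.749184155666702 29.995386600494385
rotvec tool [-0.15 -0.   -0.  ] delta world [ -15.01 -189.79  -79.57] delta tool now [-187.51  -74.69   42.85]
```

```bash
python3 -m pendant '{"dp":[[-0.015,-0.006,0.003],[-0.025,-0.01,0.006],[-0.03,-0.012,0.007],[-0.03,-0.012,0.007],[-0.03,-0.012,0.007],[-0.03,-0.012,0.007],[-0.02,-0.008,0.005],[0,0,0],[0,0,0]],"rotation":[[0,0,0],[0,0,0],[0,0,0],[0,0,0],[0,0,0],[0,0,0],[0,0,0],[0,0,0],[0,0,0]],"fingers":[255,255,255,255,255,255,255,255,255]}'
python3 tgt.py
```

```text
time_s: 7.2
eef_pos: [500.4, -100.3, 178.7]
eef_rot: [0.637, 0.709, 0.227, 0.199]
wrist_force: [-0.3, 0.3, -0.7]
width: 9.7
finger_force: 30.0
[ 500.39 -100.28  178.7 ] [ 0.2   0.09  0.08  2.4  -1.27  0.24  1.57] 9.690196268843422 29.99572455883026
rotvec tool [-0.17 -0.01 -0.  ] delta world [ -5.55 -96.98 -35.71] delta tool now [-96.09 -33.24  19.31]
```

The wrist has run into its limits (q5 at -1.27, q4 at 2.40), so I'll fit a small kinematic model to the logged states to find a reachable roll about the line of sight.

```bash
cat > fk.py <<'E'
from h import *
import itertools
from scipy.optimize import least_squares
s=arm.get_state()
D=[([-1.298,.4684,-.0116,1.6036,.006,1.0714,-.0563],[201.7,617.3,213.6],[.1573,.9876,-.0009,-.0001]),
([-.72,.34,.39,1.83,-.15,1.01,-.05],[536.09,193.11,214.29],[.628,.778,0,0]),
([-.72,.35,.4,1.83,-.16,1.0,-.06],[536.04,194.78,211.41],[.629,.777,-.001,-.001]),
([-.14,-.04,.12,2.4,-.36,.15,.42],[509.85,-7.47,222.55],[.636,.705,.233,.208]),
(s['joint_positions'],s['eef_pos'],s['eef_rot'])]
def chain(q,sg,of7,of1=0):
    Rz=lambda a:R.from_euler('z',a).as_matrix(); Ry=lambda a:R.from_euler('y',a).as_matrix()
    m=Rz(sg[0]*q[0]+of1); out=[m]
    for f,a in ((Ry,q[1]),(Rz,sg[1]*q[2]),(Ry,q[3]),(Rz,sg[2]*q[4]),(Ry,q[5]),(Rz,sg[3]*q[6]+of7)): m=m@f(a); out.append(m)
    return out
def design(c):  # d1, (a_x,a_z) upper, (b_x,b_z) fore, w_x, L
    e=np.eye(3); return np.c_[e[2],c[2][:,0],c[2][:,2],c[4][:,0],c[4][:,2],c[5][:,0],c[6][:,2]]
if __name__=="__main__":
    best=[]
    for sg in itertools.product((1,-1),repeat=4):
        for o7 in (0,np.pi/2,-np.pi/2,np.pi):
            e=[np.linalg.norm((R.from_matrix(chain(q,sg,o7)[-1]).inv()*R.from_quat(r)).as_rotvec()) for q,p,r in D]
            best.append((max(e),sg,o7,np.round(e,3)))
    best.sort(key=lambda b:b[0]); print(*best[:3],sep='\n')
    _,sg,o7,_=best[0]
    A=np.vstack([design(chain(q,sg,o7)) for q,p,r in D]); b=np.concatenate([p for q,p,r in D])
    x0=np.array([300,0,400,0,400,0,250.]); W=np.r_[np.vstack([A,0.02*np.eye(7)])]
    x=np.linalg.lstsq(W,np.r_[b,0.02*x0],rcond=None)[0]; print('links',x); print('res',(A@x-b).reshape(-1,3))
    np.savez('fk.npz',x=x,sg=sg,o7=o7)
E
python3 fk.py
```

```text
(np.float64(0.01622734423970414), (-1, -1, -1, -1), 1.5707963267948966, array([0.  , 0.01, 0.02, 0.01, 0.  ]))
(np.float64(0.7787831247163265), (-1, -1, 1, 1), 1.5707963267948966, array([0.11, 0.37, 0.39, 0.17, 0.78]))
(np.float64(0.787072077817738), (-1, 1, -1, -1), 1.5707963267948966, array([0.02, 0.79, 0.79, 0.24, 0.15]))
links [358.37  69.44 364.33   0.31 460.89 -10.59 216.46]
res [[-35.13   1.37   0.32]
 [  0.43  11.93   0.54]
 [  3.26   6.14  -1.19]
 [  6.45  26.28   7.72]
 [-10.1   -0.09  -7.42]]
```

```bash
cat >> fk.py <<'E'
    def des2(c):
        e=np.eye(3); return np.c_[e[2],c[0][:,0],c[2],c[4],c[6][:,2],c[5][:,0],c[5][:,1],c[0][:,1]]
    A=np.vstack([des2(chain(q,sg,o7)) for q,p,r in D]); x0=np.array([300,0,0,0,400,0,0,400,250.,0,0,0])
    for lam in (.3,.1,.03,.01):
        x=np.linalg.lstsq(np.vstack([A,lam*np.eye(12)]),np.r_[b,lam*x0],rcond=None)[0]; print(lam,x,'res',np.abs(A@x-b).max())
E
python3 fk.py|tail -12; python3 -m pendant '{"dp":[[0.03,0.012,-0.007],[0.03,0.012,-0.007],[0.03,0.012,-0.007],[0.02,0.008,-0.005],[0,0,0]],"rotation":[[0,0,0],[0,0,0],[0,0,0],[0,0,0],[0,0,0]],"fingers":[255,255,255,255,255]}'; python3 -c "
from workcell import arm
s=arm.get_state()
for k in ('joint_positions','eef_pos','eef_rot'): print(list(s[k].round(4)))"
```

```text
[  0.43  11.93   0.54]
 [  3.26   6.14  -1.19]
 [  6.45  26.28   7.72]
 [-10.1   -0.09  -7.42]]
0.3 [311.89  41.54  38.27 -13.7  427.71   5.9   -5.08 434.34 250.61   0.97
  -5.08 -11.27] res 5.085515963463422
0.1 [309.66  36.29  33.6  -18.11 443.09   6.78  -3.39 444.22 258.26   4.33
  -3.39 -11.16] res 4.462412832673729
0.03 [289.78  14.07  22.22  -7.38 496.23  -4.19  -1.39 456.76 293.44  11.33
  -1.39 -24.98] res 2.849306723797228
0.01 [274.59   0.06  17.48   0.56 529.72 -12.54  -0.48 462.24 314.51  16.85
  -0.48 -34.15] res 2.085472312781917
time_s: 7.62
eef_pos: [505.2, -28.0, 206.6]
eef_rot: [0.633, 0.714, 0.228, 0.194]
wrist_force: [0.3, 0.3, -1.3]
width: 9.8
finger_force: 30.0
[np.float64(0.0067), np.float64(0.0032), np.float64(0.0587), np.float64(2.3986), np.float64(-0.6908), np.float64(0.1839), np.float64(0.8325)]
[np.float64(505.2489), np.float64(-27.9709), np.float64(206.6105)]
[np.float64(0.6328), np.float64(0.7142), np.float64(0.2276), np.float64(0.194)]
```

```bash
cat > ik.py <<'E'
from fk import *
X=np.array([309.66,36.29,33.6,-18.11,443.09,6.78,-3.39,444.22,258.26,4.33,-3.39,-11.16]); SG=(-1,-1,-1,-1); O7=np.pi/2
def fk(q):
    c=chain(q,SG,O7); e=np.eye(3)
    return np.c_[e[2],c[0][:,0],c[2],c[4],c[6][:,2],c[5][:,0],c[5][:,1],c[0][:,1]]@X,c[6]
lo=np.array([-2.53,-.31,-1.57,.28,-1.29,.15,-2.92]); hi=np.array([2.53,2.02,1.55,2.40,4.43,1.84,2.92])
a=np.radians(6.14); ex=np.array([np.cos(a),np.sin(a),0]); ey=np.array([-np.sin(a),np.cos(a),0]); ez=np.array([0,0,1.])
bx=(ex+ez)/2**.5; up=(-ex+ez)/2**.5; o=np.array([520.5,-194.5,120])
def board(q):
    p,M=fk(q); d=p+34.5*M[:,2]+2*M[:,1]-o
    phi=np.arctan2(M[:,2]@ey,-M[:,2]@up)
    return d@bx,d@up,d@ey,np.degrees(np.arccos(np.clip(M[:,1]@bx,-1,1))),np.degrees(phi),p,M
if __name__=="__main__":
    cur=np.array([.0067,.0032,.0587,2.3986,-.6908,.1839,.8325]); rng=np.random.default_rng(0); sols=[]
    def res(q,wp,wr):
        p,M=fk(q); d=p+34.5*M[:,2]+2*M[:,1]-o
        return np.r_[d/wp,(M[:,1]-bx)/wr,(q-cur)*.02]
    for i in range(120):
        q0=np.clip(cur+rng.normal(0,.8,7),lo+.06,hi-.04) if i else np.clip(cur,lo+.06,hi-.04)
        r=least_squares(res,q0,bounds=(lo+.05,hi-.03),args=(5,.04)); b=board(r.x)
        sols.append((b[3]*1+np.abs(b[:3]).max()*.3,np.abs(r.x-cur).max(),r.x,b[:5]))
    sols=[s for s in sols if s[0]<8]; sols.sort(key=lambda s:s[1]); print(len(sols))
    seen=[]
    for s in sols:
        if all(np.abs(s[2]-t).max()>.25 for t in seen):
            seen.append(s[2]); print(round(s[1],2),s[2],np.round(s[3],1))
        if len(seen)>10: break
E
python3 ik.py
```

```text
120
1.12 [ 1.08  0.5  -0.43  2.13 -1.14  0.73  1.96] [ 0.  0. -0.  0. 24.]
1.19 [ 0.81  0.48 -0.1   2.13 -1.24  0.89  2.02] [ 0.   0.   0.   0.  25.7]
1.28 [ 1.29  0.56 -0.7   2.13 -1.01  0.59  1.85] [ 0.   0.  -0.   0.  22.7]
1.67 [-1.27  1.67  1.3   2.27 -1.24  0.2   0.13] [  0.   0.   0.   0. -65.]
1.67 [-1.27  1.68  1.28  2.24 -0.94  0.2  -0.18] [  0.  -0.   0.   0. -67.]
2.47 [-1.09  1.52  1.    1.95  0.5   0.82 -1.64] [  0.   -0.    0.    0.  -93.2]
2.78 [-0.89  1.24  0.73  1.98  0.93  1.04 -1.95] [  0.   -0.    0.    0.  -92.7]
3.07 [-1.16  1.38  1.13  2.37  2.38  0.2   2.89] [  2.9 -10.   -5.4   3.2 -59.7]
```

A roll of about +24° about the line of sight gives a comfortable solution. I'll check that interpolating there keeps inside the limits.

```bash
cat > plan.py <<'E'
from ik import *
import sys
from scipy.spatial.transform import Slerp
def target(phi,dist=0):
    f=np.radians(phi); z=-np.cos(f)*up+np.sin(f)*ey; M=np.c_[np.cross(bx,z),bx,z]
    return o-34.5*z-2*bx+dist*bx,M
if __name__=="__main__":
    s=arm.get_state(); q=s['joint_positions'].copy(); p0,M0=fk(q); print('fk err',p0-s['eef_pos'])
    phi=float(sys.argv[1]); p1,M1=target(phi)
    sl=Slerp([0,1],R.from_matrix([M0,M1]))
    rv=(R.from_matrix(M0).inv()*R.from_matrix(M1)).as_rotvec(); print('rotvec tool',rv,np.degrees(np.linalg.norm(rv)),'dworld',p1-s['eef_pos'],'dp tool start',M0.T@(p1-s['eef_pos']))
    for name,prof in (('together',lambda t:(t,t)),('rot first',lambda t:(max(0,2*t-1),min(1,2*t))),('move first',lambda t:(min(1,2*t),max(0,2*t-1)))):
        qq=q.copy(); worst=0; jm=0
        for t in np.linspace(0,1,41)[1:]:
            tp,tr=prof(t); p=p0+(p1-p0)*tp; M=sl(tr).as_matrix()
            r=least_squares(lambda x:np.r_[(fk(x)[0]-p)/5,((fk(x)[1]-M)/.04).ravel(),(x-qq)*.1],np.clip(qq,lo+.001,hi-.001),bounds=(lo,hi))
            jm=max(jm,np.abs(r.x-qq).max()); qq=r.x; P,N=fk(qq); worst=max(worst,np.linalg.norm(P-p)/10+np.degrees(np.linalg.norm(N-M)))
        print(name,'worst',worst,'max joint step',jm,'end',qq)
E
for f in 24 30; do python3 plan.py $f; done
```

```text
fk err [-0.38 -0.32 -2.2 ]
rotvec tool [-0.18  0.4  -0.03] 25.03789709590879 dworld [  -6.81 -183.02  -65.74] dp tool start [-181.48  -60.54   35.56]
together worst 0.008089236935055363 max joint step 0.16303718395999706 end [ 1.17  0.52 -0.54  2.13 -1.08  0.68  1.91]
rot first worst 0.009830852744326603 max joint step 0.22831182024225527 end [ 1.34  0.6  -0.76  2.11 -0.92  0.58  1.78]
move first worst 0.002115565328321641 max joint step 0.10909611478347192 end [ 0.93  0.47 -0.25  2.14 -1.22  0.8   2.01]
fk err [-0.38 -0.32 -2.2 ]
rotvec tool [-0.18  0.5  -0.04] 30.60600246201891 dworld [  -5.32 -186.09  -66.9 ] dp tool start [-184.72  -60.27   37.12]
together worst 0.009687788626088975 max joint step 0.18691054211598354 end [ 1.06  0.55 -0.39  2.06 -1.06  0.84  1.9 ]
rot first worst 0.01571044457301469 max joint step 0.3871895513095362 end [ 1.25  0.61 -0.63  2.05 -0.91  0.74  1.79]
move first worst 0.001943710765645147 max joint step 0.11078038094451781 end [ 0.91  0.52 -0.2   2.07 -1.14  0.92  1.96]
```

```bash
python3 -m pendant '{"dp":[[-0.006,-0.002,0.001],[-0.006,-0.002,0.001],[-0.006,-0.002,0.001],[-0.006,-0.002,0.001],[-0.006,-0.002,0.001],[-0.006,-0.002,0.001],[-0.006,-0.002,0.001],[-0.006,-0.002,0.001],[-0.006,-0.002,0.001],[0,0,0]],"rotation":[[0,0.025,0],[0,0.025,0],[0,0.025,0],[0,0.025,0],[0,0.025,0],[0,0.025,0],[0,0.025,0],[0,0.025,0],[0,0.025,0],[0,0,0]],"fingers":[255,255,255,255,255,255,255,255,255,255]}'; python3 plan.py 26; python3 -c "
from workcell import arm
print(arm.get_state()['joint_positions'].round(2))"
```

```text
time_s: 8.45
eef_pos: [504.4, -86.6, 182.1]
eef_rot: [0.607, 0.729, 0.294, 0.114]
wrist_force: [0.7, -0.6, -1.1]
width: 10.0
finger_force: 30.0
fk err [ -6.69 -17.83  -2.48]
rotvec tool [-0.17  0.22 -0.06] 16.274212388267493 dworld [  -5.52 -125.42  -41.6 ] dp tool start [-126.12  -39.36   -5.98]
together worst 0.0004901933621034764 max joint step 0.0328764460258007 end [ 0.7   0.48  0.04  2.13 -1.28  0.95  2.05]
rot first worst 0.0026657429431465054 max joint step 0.11324734578474151 end [ 1.09  0.52 -0.44  2.11 -1.1   0.76  1.93]
move first worst 0.000130390409500666 max joint step 0.01997745766912551 end [ 0.66  0.48  0.08  2.13 -1.29  0.96  2.06]
[ 0.25  0.16  0.18  2.32 -1.2   0.57  1.62]
```

```bash
python3 -m pendant '{"dp":[[0,0,0],[0,0,0],[0,0,0],[0,0,0],[0,0,0],[0,0,0],[0,0,0],[0,0,0],[0,0,0]],"rotation":[[-0.02,0.03,-0.008],[-0.02,0.03,-0.008],[-0.02,0.03,-0.008],[-0.02,0.03,-0.008],[-0.02,0.03,-0.008],[-0.02,0.03,-0.008],[-0.02,0.03,-0.008],[-0.02,0.02,0],[0,0,0]],"fingers":[255,255,255,255,255,255,255,255,255]}'; python3 plan.py 26; python3 -c "
from workcell import arm
print(arm.get_state()['joint_positions'].round(2))"
```

```text
time_s: 9.2
eef_pos: [503.8, -85.7, 181.7]
eef_rot: [0.538, 0.728, 0.416, 0.085]
wrist_force: [-0.3, 0.5, -2.0]
width: 9.6
finger_force: 30.0
fk err [-18.25 -43.66 -12.89]
rotvec tool [-0.01 -0.01 -0.01] 1.0771181599600583 dworld [  -4.84 -126.38  -41.18] dp tool start [-119.39  -41.54  -41.39]
together worst 5.8115136244451205e-06 max joint step 0.0041455956520009 end [ 0.93  0.49 -0.24  2.12 -1.19  0.84  1.99]
rot first worst 6.830675494152484e-05 max joint step 0.008787234026555346 end [ 1.    0.5  -0.33  2.11 -1.15  0.8   1.96]
move first worst 1.4093159032168074e-05 max joint step 0.008839391900687499 end [ 0.93  0.49 -0.24  2.12 -1.19  0.84  1.99]
[ 0.87  0.34 -0.31  2.27 -1.29  0.78  1.96]
```

```bash
python3 -m pendant '{"dp":[[-0.008,-0.003,-0.003],[-0.015,-0.005,-0.005],[-0.015,-0.005,-0.005],[-0.015,-0.005,-0.005],[-0.015,-0.005,-0.005],[-0.015,-0.005,-0.005],[-0.015,-0.005,-0.005],[-0.015,-0.005,-0.005],[-0.006,-0.003,-0.003],[0,0,0]],"rotation":[[0,0,0],[0,0,0],[0,0,0],[0,0,0],[0,0,0],[0,0,0],[0,0,0],[0,0,0],[0,0,0],[0,0,0]],"fingers":[255,255,255,255,255,255,255,255,255,255]}'; python3 -m pendant '{"dp":[[0,0,0],[0,0,0]],"rotation":[[0,0,0],[0,0,0]],"fingers":[255,255]}'; python3 plan.py 26
python3 - <<'E'
from h import *
print(arm.get_state()['joint_positions'].round(2))
for n in ("scene","top"):
    p,d=arm.camera(n); np.savez(f"{n}1.npz",p=p,d=d)
    b=(170,150,330,330) if n=="scene" else (310,140,440,290)
    c=cv2.resize(p[b[1]:b[3],b[0]:b[2]],None,fx=3,fy=3,interpolation=cv2.INTER_CUBIC); cv2.imwrite(f"pics/{n}1.png",cv2.cvtColor(c,cv2.COLOR_RGB2BGR))
E
```

```text
time_s: 10.03
eef_pos: [499.3, -213.8, 140.7]
eef_rot: [0.539, 0.727, 0.416, 0.086]
wrist_force: [-0.2, 0.6, -1.4]
width: 9.8
finger_force: 30.0
time_s: 10.2
eef_pos: [499.6, -210.1, 141.9]
eef_rot: [0.537, 0.728, 0.417, 0.085]
wrist_force: [0.1, 0.6, -1.5]
width: 9.8
finger_force: 30.0
fk err [-30.54 -34.59 -12.98]
rotvec tool [-0.01 -0.01 -0.01] 1.1170032604506017 dworld [-0.69 -1.97 -1.36] dp tool start [-1.84 -1.59 -0.54]
together worst 2.6851945981142404e-06 max joint step 0.0017195481360876563 end [ 0.92  0.49 -0.23  2.12 -1.19  0.84  1.99]
rot first worst 3.965083567279468e-06 max joint step 0.0029800747978899755 end [ 0.92  0.49 -0.23  2.12 -1.19  0.84  1.99]
move first worst 3.902194210520371e-06 max joint step 0.002974912439494326 end [ 0.92  0.49 -0.23  2.12 -1.19  0.84  1.99]
[ 0.98  0.52 -0.19  2.1  -1.12  0.9   2.01]
```

View pics/scene1.png

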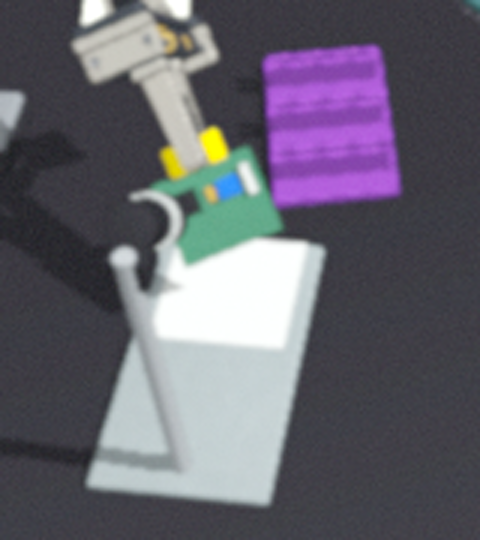

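View pics/top1.png

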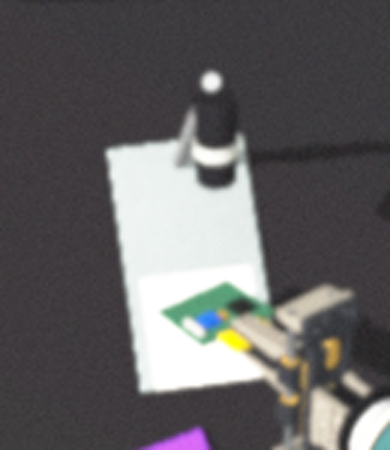

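Scene crop: the board is held over the white square, component side facing the camera. Its corners are at about (250,147), (283,228) and (188,265), and nothing is touching. The top crop agrees. I'll measure the held board's actual position and facing.

Run:
```python
from ik import *
lens=o+150*bx; ccx=-up*1.0
s=arm.get_state(); M=R.from_quat(s['eef_rot']).as_matrix(); pc=s['eef_pos']+34.5*M[:,2]+2*M[:,1]
cf=lambda P:np.array([(P-o)@bx,(P-o)@up,(P-o)@ey])
print('predicted centre (toward lens, up, across)',cf(pc),'facing deg',np.degrees(np.arccos(M[:,1]@bx)))
for n,b in (("scene",(170,150,330,330)),("top",(310,140,440,290))):
    z=np.load(n+"1.npz"); p,d=z['p'],z['d']; C=cam(n); X=cloud(C,d); h=cv2.cvtColor(p,cv2.COLOR_RGB2HSV); H,S,V=[h[...,i].astype(int) for i in range(3)]
    B=np.zeros((480,640),bool); B[b[1]:b[3],b[0]:b[2]]=1
    g=B&(H>60)&(H<90)&(S>90)&(X[...,2]>50)&(X[...,2]<200); Q=X[g]
    for _ in range(3):
        c=np.median(Q,0); nv=np.linalg.svd(Q-Q.mean(0),full_matrices=False)[2][2]; nv*=np.sign(nv[2]); r=(Q-Q.mean(0))@nv; Q=Q[np.abs(r)<2*r.std()+.5]
    print(n,g.sum(),'normal angle to bx',np.degrees(np.arccos(nv@bx)),'rms',r.std(),'plane offset',cf(Q.mean(0))[0])
    if n=="scene":
        uv=np.array([[250,147],[283,228],[188,265]])/3+[170,150]
        W=rays(C,uv); t=((Q.mean(0)-C[3])@nv)/(W@nv); P=C[3]+W*t[:,None]
        print('widths',np.linalg.norm(P[0]-P[1]),np.linalg.norm(P[1]-P[2]),'centre',cf((P[0]+P[2])/2))
```

```text
predicted centre (toward lens, up, across) [1.52 0.59 2.36] facing deg 0.6961437271469108
scene 595 normal angle to bx 0.9738040570963472 rms 2.0401667191672272 plane offset 2.1108223031886566
widths 73.03107567746412 88.10630989736727 centre [ 2.16 -1.05  3.87]
top 135 normal angle to bx 1.7598706324304052 rms 1.5044678880741562 plane offset -0.5045982164237136
```

The measured pose fits: centre within 4 mm of the line of sight, 148 mm from the lens, facing within 1–2°, and the board measures 73 × 88 mm as it should. Settling briefly, then handing in.

```bash
python3 -m pendant '{"dp":[[0,0,0],[0,0,0],[0,0,0],[0,0,0],[0,0,0],[0,0,0]],"rotation":[[0,0,0],[0,0,0],[0,0,0],[0,0,0],[0,0,0],[0,0,0]],"fingers":[255,255,255,255,255,255]}'; python3 -c "
from workcell import arm
print(abs(arm.get_state()['qvel']).max()); print(arm.close_job())"
```

```text
time_s: 10.8
eef_pos: [499.7, -211.1, 141.7]
eef_rot: [0.538, 0.728, 0.417, 0.085]
wrist_force: [-0.1, 0.1, -2.0]
width: 9.7
finger_force: 30.0
0.0018067769921256145
the job is handed in; nothing more can be done
None
```

I handed the job in with the green board held still in the gripper, about 148 mm from the lens, measured within 4 mm of the line of sight and facing it within about 2°; the judge's result was not shown.

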